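# Pull out the sprung lid rest and park the glass lid on it

### The job

Pull the slow cooker's sprung lid rest by its red tab all the way out to its stop, so that the catch drops and it stays out when you let go. Then take the glass lid off the cutting board by its knob and set it down gently on the rest, level and centred over its round dark pad, and let go. Do not tip the lid over or disturb the other things on the counter.

Things in the scene. Friction and masses are not known exactly. Their poses are not given: they have to be found in the camera images.
- station: Fixed plywood riser 260 x 250 x 97 mm high, an open steel slow cooker (230 mm across, rim 276 mm above the counter) on it. Origin: on the counter, below the middle of the riser's front edge; -y points straight out of its front (the pull direction), +y into it, z up. Under the top board a front panel 50 mm high stands 40 mm behind the edge, side walls at x = +-110 mm.
- overhang (a point): Middle of the lower front edge of the riser's top board, 85 mm above the counter. The board (12 mm thick) and the cooker (front flush with this edge) stand right over the rear of the tab: a tool pointing straight down does not fit; lean its body out towards the station's -y by about 40 degrees.
- lid_rest: Sprung slide with red pull tab. Origin: grip point inside the tab, a fin 20 mm wide (x; pinch across it), y -14 to +22 mm, z -21 to +15 mm. Behind it, y +20 to +232, the flat steel slide, 70 mm wide, 12 mm thick, top flush at z +15. Axes as the station's. Pushed in, the origin is at y 0, z 51 mm in the station's frame. Spring 4 N rising to 10 N.
- slide_stop (a point): Fixed point where the red tab's origin stands when the slide is at its hard stop, 145 mm out towards the station's -y. In the last 3 mm before the stop a catch drops behind the slide; let go there, the slide settles back about 4 mm and stays; let go earlier, it springs home.
- rest_mid (a point): Centre of the round dark rubber pad (60 mm across) on the top face of the slide, 47 mm behind the tab's origin and 15 mm above it: the middle of the rest, where the lid's centre belongs. It moves with the slide (about 95 mm outside the board's front edge when out), z up.
- lid: Clear glass lid of the slow cooker with a steel band, 164 mm across, flat below, 6 mm thick at the rim and 12 mm in the middle, about 0.3 kg, lying on the cutting board. Origin: centre of its underside, z up. Black knob on its axis: 34 mm diameter, from 26 to 46 mm above the origin, on a thin 18 mm stem.
- board: Wooden cutting board 340 x 220 x 18 mm, fixed, the lid lies on it. Origin: centre of its underside.
- bowl: Yellow plastic bowl, 150 mm across, 65 mm high, loose. Origin: centre of its underside. Leave it alone.
- mug: Blue mug, 80 mm across, 90 mm high, loose. Origin: centre of its underside. Leave it alone.
- salt: Clear glass shaker with steel cap, 44 mm across, 85 mm high, loose. Origin: centre of its underside. Leave it alone.
- pepper: Amber glass shaker with black cap, 44 mm across, 85 mm high, loose. Origin: centre of its underside. Leave it alone.
- beans: Food can with green label, 74 mm across, 110 mm high, loose. Origin: centre of its underside. Leave it alone.
- spatula: Wooden-handled spatula lying flat, loose. Leave it alone.
There are look-alikes about, which are no part of the job. What is meant by the lid is not pink, and is the smaller of those in its own colour.

How it is judged:
By the outcome, as a careful person would: the job done as asked, in the order asked, and still so for the second after the job is handed in, with the robot touching nothing.
It also fails if it takes over 61 s, if anything falls off the work surface, if the arm or the gripper's body presses on something with over 40 N, if the wrist force passes 120 N, or if a joint passes its speed limit or range.

### The arm

A 6-joint arm with a two-finger parallel gripper is mounted at the origin on the work surface. World frame = base frame: x ahead of the robot, y to its left, z up, the work surface at z = 0. Lengths are in m, angles in degrees, forces in N, time in s.
With the tool pointing down it reaches from about 0.25 to 0.725 m from the base axis. Payload 9.7 kg.
Tool frame: the origin (TCP) lies between the finger pads, 19 mm behind the fingertips; this is the grasp point; y points along the fingers, x is the direction in which the jaws open and shut, and the axes are right-handed (so a half turn about y gives the same grasp; the last joint's range is limited). The gripper opens to 85 mm and grips with 20 to 120 N. Pads are 22 mm wide; open, the fingers measure 114 mm over their backs; the gripper's body (76 mm by 85 mm) begins 54 mm behind the grasp point. The pads swing forward as they close: fully open they stand 13 mm farther back than shut.
Start: joints at [68.297, 4.979, 10.078, 95.1, 0, 90], TCP at [0.203, 0.511, 0.25] pointing down, gripper open.
Joint ranges: [-179.16, 179.16], [-48.56, 103.87], [-65.8, 70.77], [-126.05, 130.52], [-82.76, 87.17], [-180, 180]. Speed limits (degrees/s): [127.2, 127.2, 147.25, 180, 180, 180].

### API

Orientations are given as [roll, pitch, yaw] about the fixed x, y, z axes, in that order (R = Rz(yaw) Ry(pitch) Rx(roll)).
In Python, from workcell import bot gives the robot as it stands.
- The arm moves only by the shell command python3 -m jog 'ROWS' [FORCE]. ROWS is JSON, a list of rows, each a list of 7 numbers: the closure, from 0 (fully open) to 1 (shut), then the shift along the world's x, y, z in units of 25 mm (1.0 is 25 mm), then the turn, a rotation vector about the world's x, y, z in units of 5 degrees (1.0 is 5 degrees). A call has 1 to 5 rows; each row is the pose to reach, as a shift and turn from the pose commanded when the call began; what a row does not reach only later rows make up. A row lasts 1/10 s, in which the tool goes at most 50 mm and 8.59 degrees, less where a joint would pass 70% of its speed; a pose out of reach is approached as far as the arm can. A call with a gripper value outside its range is refused whole. The fingers move at their own pace and stop on an object; FORCE is the grip in N (left out, the last holds). Time passes only in rows, so rows that repeat a pose let the fingers close. It gives the time, the measured TCP pose, the force and the opening at its end, in the units of the state.
- bot.get_obs(): the state, without advancing time (a new reading comes with each control period).
- bot.camera(name): name is "scene" or "top"; returns (picture, depth): 400x640x3 uint8, red, green, blue; 400x640 float32, m along the optical axis (not along the pixel's ray), 0 where there is no reading.
- bot.camera_model(name): a dict with "fx", "fy", "cx", "cy" (pixels), "rvec" (rotation vector, rad) and "tvec" (3), from world to camera coordinates, as OpenCV has them. Camera axes: x right, y down, z forward; pixel columns grow to the right and rows downward; lengths in m; the calibration is good to about 2 mm. A picture is of the moment at which its call begins. camera_model takes no time and is no camera call.
- bot.job_done(): hands the job in, once; it reports no verdict.
Trained networks look in the newest picture that a camera, given by its name, has taken for a name from the list of things; names that differ only in an ending like _2 or _b are one class to them, and where a whole thing is asked for, a point or a joint stands for the part that bears it (a point fixed in the world has none). Each returns a list of dicts, best first, with "conf" (0 to 1); they miss things now and then, are a little off and sometimes report something else, mostly with a low value. They report only what shows in the picture. A call takes as long as a camera call. They do not tell look-alikes from the thing itself.
- bot.regions_of(camera, label): "pixels" (400x640 bool, what is visible of it) and "point" ([row, column] in pixels, amid what is visible of it).
The state is a dict: "time": time; "q": joint angles; "qd": joint speeds; "joint_efforts": joint torques, N m; "ee_pos": TCP position; "tcp_rot": TCP orientation; "wrist_force": force on the tool from outside, world axes, zero at the start; "torque": the same for the moment, N m; "opening": finger opening in m.
Only numpy, scipy, OpenCV 4.12 (cv2) and the standard library are available. Lean on these libraries where they do the work, as an engineer would, in place of code of your own. Each camera call takes 0.05 s, during which the arm holds its last target. There are 200 camera calls.

## Working session

There is one attempt and no reset: what is moved stays moved. The work goes in short steps, Python scripts to look and compute and a shell command to move; the robot and the scene stay as the last step left them, time stands still between calls to the robot, and variables do not carry over. Pictures are saved under pics/ and viewed, about 8 in all and at most 12, crops included, and the job is handed in when it is done.

```bash
mkdir -p pics; ls; cat > h.py <<'E'
import numpy as np, cv2
from workcell import bot
def cam(n):
    m=bot.camera_model(n); R=cv2.Rodrigues(np.array(m['rvec'],float))[0]; return m,R,np.array(m['tvec'],float)
def pts(n,depth,mask):
    m,R,t=cam(n); r,c=np.nonzero(mask&(depth>0)); z=depth[r,c]
    P=np.stack([(c-m['cx'])/m['fx']*z,(r-m['cy'])/m['fy']*z,z],1); return (P-t)@R
def ray(n,r,c,z):
    m,R,t=cam(n); o=-R.T@t; d=R.T@np.array([(c-m['cx'])/m['fx'],(r-m['cy'])/m['fy'],1]); return o+d*(z-o[2])/d[2]
def proj(n,P):
    m,R,t=cam(n); p=R@np.array(P)+t; return p[1]/p[2]*m['fy']+m['cy'],p[0]/p[2]*m['fx']+m['cx']
E
python3 - <<'E'
from h import *
np.set_printoptions(precision=3,suppress=True)
print(bot.get_obs())
for n in('scene','top'):
    p,d=bot.camera(n); cv2.imwrite(f'pics/{n}0.png',p[:,:,::-1]); np.save(f'{n}0.npy',d)
    m,R,t=cam(n); print(n,-R.T@t,m['fx'])
    for l in('lid','lid_rest','station','rest_mid','board','bowl','mug','salt','pepper','beans','spatula'):
        for e in bot.regions_of(n,l):
            P=pts(n,d,e['pixels']); 
            print(l,round(e['conf'],2),e['point'],e['pixels'].sum(),len(P), (np.median(P,0),np.percentile(P,3,0),np.percentile(P,97,0)) if len(P) else '')
E
```

```text
pics
{'time': 0.0, 'q': array([68.298,  5.01 , 10.034, 95.098,  0.001, 89.999]), 'qd': array([ 0.053, -0.05 ,  0.06 ,  0.018, -0.024,  0.138]), 'joint_efforts': array([  0.001, -52.038,  46.482,   0.016,   0.   ,  -0.   ]), 'ee_pos': array([0.203, 0.511, 0.249]), 'tcp_rot': array([-89.999,   0.074,  68.298]), 'wrist_force': array([ 0.082,  0.524, -0.054]), 'torque': array([-0.007,  0.018, -0.041]), 'opening': 0.0851190439287243}
scene [ 1.051 -0.142  0.805] 365.5027604488782
lid 0.97 [142.2, 248.2] 1373 1370 (array([ 0.173, -0.303,  0.011]), array([ 0.094, -0.374,  0.005]), array([ 0.233, -0.237,  0.046]))
lid 0.9 [163.4, 179.8] 3045 3035 (array([ 0.274, -0.507,  0.015]), array([ 0.166, -0.611,  0.008]), array([ 0.352, -0.411,  0.066]))
lid 0.87 [204.7, 273.4] 2210 2206 (array([ 0.449, -0.225,  0.029]), array([ 0.373, -0.295,  0.023]), array([ 0.51 , -0.156,  0.064]))
lid 0.31 [305.7, 453.1] 668 666 (array([0.767, 0.166, 0.065]), array([0.744, 0.153, 0.009]), array([0.779, 0.189, 0.087]))
lid_rest 0.78 [215.6, 436.9] 157 157 (array([0.525, 0.199, 0.059]), array([0.514, 0.187, 0.039])
[... 2920 characters left out ...]
.079,  0.003]), array([0.807, 0.051, 0.066]))
mug 0.95 [103.6, 230.8] 1125 1123 (array([0.71 , 0.119, 0.048]), array([0.661, 0.077, 0.002]), array([0.747, 0.151, 0.091]))
salt 0.66 [103.6, 388.0] 358 356 (array([ 0.702, -0.306,  0.078]), array([ 0.691, -0.327,  0.014]), array([ 0.729, -0.289,  0.088]))
pepper 0.73 [88.7, 205.3] 329 327 (array([0.746, 0.175, 0.079]), array([0.734, 0.158, 0.023]), array([0.769, 0.194, 0.087]))
beans 0.93 [198.8, 443.4] 965 960 (array([ 0.435, -0.434,  0.108]), array([ 0.405, -0.473,  0.023]), array([ 0.468, -0.41 ,  0.113]))
spatula 0.92 [111.3, 429.6] 1060 1053 (array([ 0.719, -0.445,  0.004]), array([ 0.529, -0.483, -0.001]), array([ 0.786, -0.396,  0.021]))
```

```bash
python3 - <<'E'
from h import *
np.set_printoptions(precision=4,suppress=True)
a=cv2.imread('pics/top0.png'); d=np.load('top0.npy'); 
b=cv2.imread('pics/scene0.png'); ds=np.load('scene0.npy')
for n,im,dd in(('top',a,d),('scene',b,ds)):
    full=np.ones(dd.shape,bool); rr,cc=np.nonzero(dd>0); P=pts(n,dd,full)
    # board-top front edge: z ~0.097
    s=(abs(P[:,2]-.097)<.006)&(P[:,0]>.3)&(P[:,0]<.68)&(P[:,1]>.15)&(P[:,1]<.5)
    Q=P[s]; r=cv2.minAreaRect(Q[:,:2].astype(np.float32)); print(n,'riser top',s.sum(),r,cv2.boxPoints(r))
    s=(abs(P[:,2]-.276)<.006)&(P[:,1]>.15)
    Q=P[s]; print('rim',cv2.minEnclosingCircle(Q[:,:2].astype(np.float32)))
    hsv=cv2.cvtColor(im,cv2.COLOR_BGR2HSV)[rr,cc]
    red=((hsv[:,0]<8)|(hsv[:,0]>172))&(hsv[:,1]>130)&(hsv[:,2]>60)&(abs(P[:,0]-.52)<.06)&(abs(P[:,1]-.2)<.05)
    Q=P[red]; print('red',red.sum(),rr[red].mean(),cc[red].mean(),Q.min(0),Q.max(0))
    t=Q[Q[:,2]>.06]; r=cv2.minAreaRect(t[:,:2].astype(np.float32)); print('redtop',len(t),t.mean(0),r)
cv2.imwrite('pics/both.png',np.vstack([a,b])[:, :][:800]) if 0 else None
A=np.vstack([a[40:340],b[80:380]]); cv2.imwrite('pics/v1.png',A)
c=np.hstack([cv2.resize(a[165:245,310:390],(400,400),interpolation=3),cv2.resize(b[170:250,400:480],(400,400),interpolation=3)]); cv2.imwrite('pics/v2.png',c)
E
```

```text
top riser top 2231 ((0.47417759895324707, 0.3233044743537903), (0.26067405939102173, 0.2516877055168152), 19.65727996826172) [[0.3091 0.398 ]
 [0.3938 0.161 ]
 [0.6393 0.2486]
 [0.5546 0.4857]]
rim ((0.38351237773895264, 0.36045071482658386), 0.22073252499103546)
red 87 170.26436781609195 193.27586206896552 [0.506  0.1896 0.0381] [0.5284 0.2109 0.0703]
redtop 59 [0.5173 0.1998 0.0659] ((0.5173218250274658, 0.2003478854894638), (0.019439177587628365, 0.017806733027100563), 18.333391189575195)
scene riser top 2252 ((0.478359580039978, 0.3176804184913635), (0.26026061177253723, 0.24983015656471252), 19.561365127563477) [[0.3139 0.3918]
 [0.3976 0.1564]
 [0.6428 0.2435]
 [0.5592 0.479 ]]
rim ((0.208682119846344, 0.5858972668647766), 0.5024992823600769)
red 176 215.9431818181818 438.22727272727275 [0.5026 0.1865 0.0108] [0.5329 0.2384 0.0906]
redtop 84 [0.5215 0.2015 0.0661] ((0.5205662846565247, 0.20199325680732727), (0.018523352220654488, 0.031346723437309265), 23.45804786682129)
```

View pics/v1.png

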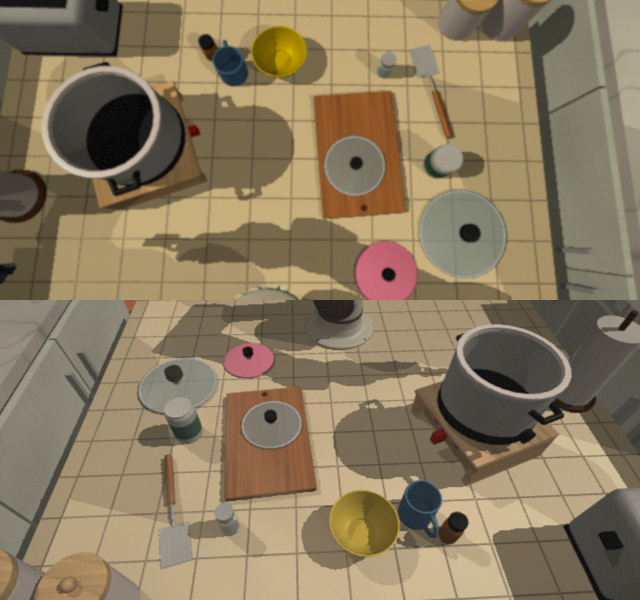

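View pics/v2.png

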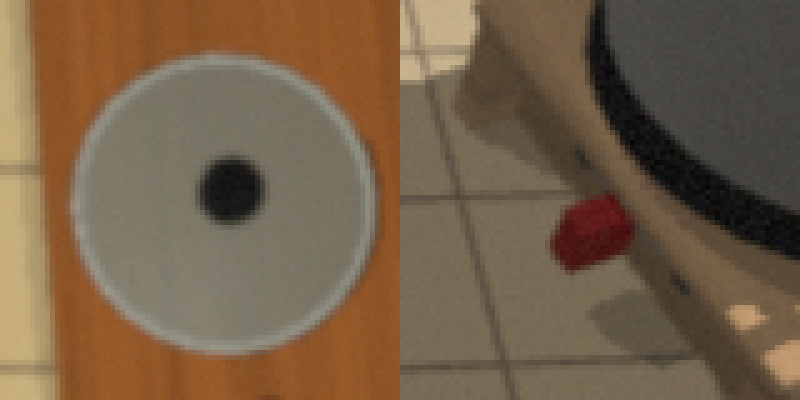

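Three lids (full top-picture pixels): clear on the board (206,353), pink (312,385), and a bigger clear one (274,464). The one on the board is meant, since it is clear, not pink, and the smaller of the two clear ones. The crop confirms it, with its knob at about (203,356). The red tab shows at top (170,193) and scene (216,438), under the riser's front edge.

The heights fit: tab top at 66 mm, lid on an 18 mm board, riser 260 x 250 mm at 97 mm. The station's yaw is about 19.6°, with its origin near (0.518, 0.202). Next I measure the knob and swing the arm inward past the cooker.

```bash
cat >> h.py <<'E'
from scipy.spatial.transform import Rotation as Ro
YAW=19.6; S0=np.array([.518,.2024,0]); Rs=Ro.from_euler('z',YAW,degrees=True)
def st(p): return S0+Rs.apply(p)
def RT(lean): return Rs*Ro.from_euler('x',lean-90,degrees=True)   # tool orientation
def need(pos,R):
    o=bot.get_obs(); C=Ro.from_euler('xyz',o['tcp_rot'],degrees=True)
    print('at',o['ee_pos'].round(4),o['tcp_rot'].round(1),'F',o['wrist_force'].round(1),'open',round(o['opening'],4),'t',round(o['time'],2),'q',o['q'].round(0))
    print('shift',((pos-o['ee_pos'])/.025).round(2),'turn',((R*C.inv()).as_rotvec(degrees=True)/5).round(2))
E
python3 - <<'E'
from h import *
np.set_printoptions(precision=4,suppress=True)
for n in('top','scene'):
    a=cv2.imread(f'pics/{n}0.png'); d=np.load(f'{n}0.npy'); P=pts(n,d,np.ones(d.shape,bool)); g=a[d>0].max(1)
    s=(np.hypot(P[:,0]-.433,P[:,1]+.222)<.035)&(P[:,2]>.05)
    r=cv2.minEnclosingCircle(P[s][:,:2].astype(np.float32)); print(n,'knob',s.sum(),P[s].mean(0),r,np.percentile(P[s][:,2],90))
    s=(np.hypot(P[:,0]-.433,P[:,1]+.222)<.1)&(P[:,2]>.0215)&(P[:,2]<.045); print('lid',cv2.minAreaRect(P[s][:,:2].astype(np.float32)),P[s].mean(0))
    rm=(np.hypot(P[:,0]-.479,P[:,1]-.311)<.16)&(P[:,2]>.268)&(P[:,2]<.285); print('rim',cv2.fitEllipse(P[rm][:,:2].astype(np.float32)))
print(st([0,.115,0]), st([0,-.005,.051]), st([0,-.141,.051]), st([0,-.094,.066]))
E
python3 -m jog '[[0,-3.2,-8.4,3,0,0,0],[0,-3.2,-8.4,3,0,0,0],[0,-3.2,-8.4,3,0,0,0],[0,-3.2,-8.4,3,0,0,0],[0,-3.2,-8.4,3,0,0,0]]' 60
```

```text
top knob 142 [ 0.4339 -0.2218  0.0634] ((0.4349587559700012, -0.22249287366867065), 0.017140422016382217) 0.06629636557054802
lid ((0.43337374925613403, -0.22640281915664673), (0.1906324326992035, 0.1819499135017395), 32.15673065185547) [ 0.4331 -0.2217  0.0278]
rim ((0.47658541798591614, 0.31571778655052185), (0.2207891196012497, 0.22188809514045715), 141.83770751953125)
scene knob 133 [ 0.4417 -0.226   0.0623] ((0.43882516026496887, -0.22583100199699402), 0.01675887033343315) 0.0664192535294842
lid ((0.4275543689727783, -0.22885021567344666), (0.18484269082546234, 0.1763099879026413), 6.9939751625061035) [ 0.4459 -0.2262  0.028 ]
rim ((0.4819255471229553, 0.3117496371269226), (0.22113241255283356, 0.22228065133094788), 78.2085952758789)
[0.4794 0.3107 0.    ] [0.5197 0.1977 0.051 ] [0.5653 0.0696 0.051 ] [0.5495 0.1138 0.066 ]
time: 1.7
ee_pos: [0.1225, 0.2987, 0.3262]
tcp_rot: [-90.0, -0.1, 68.3]
wrist_force: [0.6, 0.3, 0.7]
opening: 0.0855
```

```bash
python3 -c "
from h import *
R=RT(45); need(st([0,-.005,.051])-.1*R.apply([0,1,0]),R)"
python3 -m jog '[[0,8,-8,0,0,0,-3],[0,8,-11,0,0,0,-6],[0,8,-11,0,0,0,-8],[0,8,-11,0,0,0,-8],[0,8,-11,0,0,0,-8]]'
```

```text
at [0.1225 0.2987 0.3262] [-90.   -0.1  68.3] F [0.6 0.3 0.7] open 0.0855 t 1.7 q [ 68. -23.  -5. 107.   0.  89.]
shift [16.84 -6.71 -8.18] turn [ 6.66  6.44 -9.21]
time: 2.2
ee_pos: [0.264, 0.1131, 0.3253]
tcp_rot: [-90.0, -0.1, 28.8]
wrist_force: [0.8, 1.2, 0.4]
opening: 0.0856
```

```bash
python3 -m jog '[[0,5,-3.3,0,0,0,-1.7],[0,9,-3.3,-2,1.5,0.6,-1.9],[0,9,-3.3,-3,3,1,-1.9],[0,9,-3.3,-3,4.5,1.6,-1.9],[0,9,-3.3,-3,5,1.8,-1.9]]'
python3 -c "
from h import *
R=RT(45); need(st([0,-.005,.051])-.1*R.apply([0,1,0]),R)"
```

```text
time: 2.7
ee_pos: [0.4799, 0.0327, 0.2531]
tcp_rot: [-63.2, -2.0, 18.7]
wrist_force: [0.1, -0.1, 0.3]
opening: 0.085
at [0.4799 0.0327 0.2531] [-63.2  -2.   18.7] F [ 0.1 -0.1  0.3] open 0.085 t 2.7 q [ -9.   4.   6. 103.  24.  59.]
shift [ 2.54  3.93 -5.26] turn [3.31 1.58 0.24]
```

```bash
python3 -m jog '[[0,0.6,0.5,-1,1.6,0.8,0.1],[0,1.2,1.5,-2.5,3.3,1.6,0.2],[0,2.5,3.9,-5.3,3.3,1.6,0.2],[0,2.5,3.9,-5.3,3.3,1.6,0.2],[0,2.5,3.9,-5.3,3.3,1.6,0.2]]'
python3 - <<'E'
from h import *
R=RT(45); need(st([0,-.005,.051]),R)
p,d=bot.camera('scene'); q,_=bot.camera('top')
cv2.imwrite('pics/v3.png',np.hstack([cv2.resize(p[130:330,330:530],(400,400))[:,:,::-1],cv2.resize(q[70:270,100:300],(400,400))[:,:,::-1]]))
E
```

```text
time: 3.2
ee_pos: [0.5397, 0.1354, 0.1165]
tcp_rot: [-45.1, 0.5, 19.8]
wrist_force: [-0.0, -0.5, 0.3]
opening: 0.0856
at [0.5397 0.1354 0.1165] [-45.1   0.5  19.8] F [-0.  -0.5  0.3] open 0.0856 t 3.2 q [-4. 21.  5. 96. 40. 58.]
shift [-0.8   2.49 -2.62] turn [ 0.06 -0.08 -0.05]
```

View pics/v3.png

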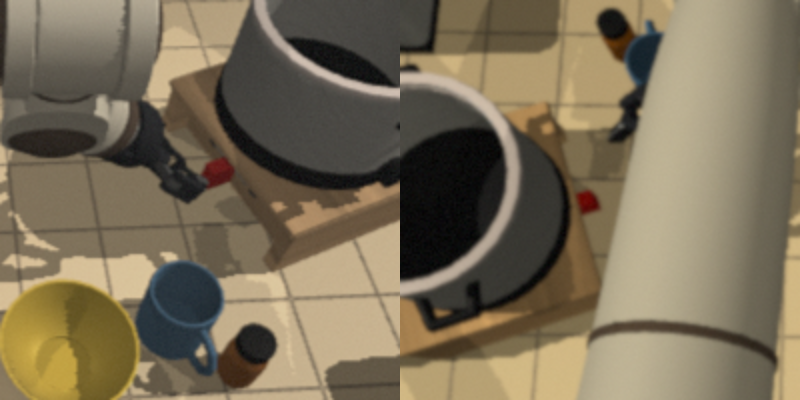

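The scene half shows the leaned gripper in front of the tab at (218,172), clear of the mug and bowl. The top half shows the tab at (588,203), clear of the arm. Advancing.

```bash
python3 -m jog '[[0,-0.2,0.6,-0.65,0,0,0],[0,-0.4,1.2,-1.3,0,0,0],[0,-0.6,1.8,-1.95,0,0,0],[0,-0.8,2.5,-2.6,0,0,0],[0,-0.8,2.5,-2.6,0,0,0]]'
python3 - <<'E'
from h import *
R=RT(45); need(st([0,-.005,.051]),R)
E
```

```text
time: 3.8
ee_pos: [0.5197, 0.1959, 0.0573]
tcp_rot: [-45.3, 0.1, 19.7]
wrist_force: [-0.7, -0.4, 0.1]
opening: 0.0854
at [0.5197 0.1959 0.0573] [-45.3   0.1  19.7] F [-0.7 -0.4  0.1] open 0.0854 t 3.8 q [ 2. 19. -5. 83. 42. 66.]
shift [ 0.    0.07 -0.25] turn [ 0.07 -0.   -0.02]
```

```bash
python3 -m jog '[[0,0,0,-0.2,0,0,0],[1,0,0,-0.2,0,0,0],[1,0,0,-0.2,0,0,0],[1,0,0,-0.2,0,0,0],[1,0,0,-0.2,0,0,0]]' 60; python3 -m jog '[[1,0,0,0,0,0,0],[1,0,0,0,0,0,0],[1,0,0,0,0,0,0]]' 60
python3 - <<'E'
from h import *
R=RT(45); need(st([0,-.148,.051]),R)
E
```

```text
time: 4.3
ee_pos: [0.521, 0.1951, 0.0525]
tcp_rot: [-45.3, 0.1, 19.6]
wrist_force: [-0.2, 0.1, 0.4]
opening: 0.0284
time: 4.6
ee_pos: [0.5225, 0.1954, 0.0527]
tcp_rot: [-45.4, -0.1, 19.6]
wrist_force: [10.4, 1.0, -1.7]
opening: 0.0188
at [0.5225 0.1954 0.0527] [-45.4  -0.1  19.6] F [10.4  1.  -1.7] open 0.0188 t 4.6 q [ 2. 19. -5. 83. 42. 66.]
shift [ 1.81 -5.3  -0.07] turn [ 0.06  0.05 -0.01]
```

```bash
python3 -m jog '[[1,0.26,-0.44,0,0,0,0],[1,0.6,-1.38,0,0,0,0],[1,0.93,-2.32,0,0,0,0],[1,1.27,-3.26,0,0,0,0],[1,1.6,-4.2,0,0,0,0]]' 80
python3 -m jog '[[1,0.17,-0.47,0,0,0,0],[1,0.17,-0.47,0,0,0,0]]' 80
python3 - <<'E'
from h import *
R=RT(45); need(np.array([.5225,.1954,.0527])+Rs.apply([0,-.145,0]),R)
E
```

```text
time: 5.1
ee_pos: [0.5596, 0.0907, 0.0527]
tcp_rot: [-45.1, 0.2, 19.7]
wrist_force: [-6.2, 9.5, 4.0]
opening: 0.0183
time: 5.3
ee_pos: [0.5641, 0.0781, 0.0527]
tcp_rot: [-45.1, 0.3, 19.6]
wrist_force: [-11.1, 5.8, 6.5]
opening: 0.0184
at [0.5641 0.0781 0.0527] [-45.1   0.3  19.6] F [-11.1   5.8   6.5] open 0.0184 t 5.3 q [-9. 29.  7. 94. 38. 53.]
shift [ 0.28 -0.77 -0.  ] turn [ 0.05 -0.04 -0.  ]
```

```bash
python3 -m jog '[[1,0.07,-0.4,0,0,0,0],[1,0.14,-0.68,0,0,0,0],[1,0.18,-0.77,0,0,0,0],[1,0.18,-0.77,0,0,0,0]]' 80
python3 - <<'E'
from h import *
o=bot.get_obs(); v=o['ee_pos']-np.array([.5225,.1954,.0527]); print(np.linalg.norm(v[:2]),np.degrees(np.arctan2(v[0],-v[1])), o['wrist_force'], Ro.from_euler('z',-18.9,degrees=True).apply(o['wrist_force']))
E
```

```text
time: 5.7
ee_pos: [0.5702, 0.0605, 0.0528]
tcp_rot: [-45.2, -0.0, 19.6]
wrist_force: [3.3, 12.0, 1.5]
opening: 0.0189
0.14306802991957548 19.465985580749287 [ 3.31294148 11.95118922  1.46613745] [ 7.00552379 10.23372569  1.46613745]
```

```bash
python3 -m jog '[[1,0.06,-0.05,0,0,0,0],[1,0.08,-0.1,0,0,0,0],[1,0.08,-0.1,0,0,0,0]]' 80
python3 - <<'E'
from h import *
o=bot.get_obs(); v=o['ee_pos']-np.array([.5225,.1954,.0527]); print(np.linalg.norm(v[:2]),np.degrees(np.arctan2(v[0],-v[1])), o['wrist_force'], Ro.from_euler('z',-19.3,degrees=True).apply(o['wrist_force']))
E
```

```text
time: 6.0
ee_pos: [0.5709, 0.0586, 0.0527]
tcp_rot: [-45.1, 0.1, 19.7]
wrist_force: [-3.3, 10.7, 2.5]
opening: 0.0187
0.14515216957347865 19.49714118915742 [-3.28610103 10.72555075  2.5016594 ] [ 0.44352361 11.20888869  2.5016594 ]
```

```bash
python3 -m jog '[[1,0.02,-0.06,0,0,0,0],[1,0.04,-0.12,0,0,0,0],[1,0.04,-0.12,0,0,0,0]]' 80
python3 - <<'E'
from h import *
o=bot.get_obs(); v=o['ee_pos']-np.array([.5225,.1954,.0527]); print(np.linalg.norm(v[:2]),np.degrees(np.arctan2(v[0],-v[1])), Ro.from_euler('z',-19.3,degrees=True).apply(o['wrist_force']))
E
```

```text
time: 6.3
ee_pos: [0.571, 0.0583, 0.0527]
tcp_rot: [-44.8, 0.2, 19.8]
wrist_force: [-6.9, 32.2, 0.6]
opening: 0.0187
0.14537119511747928 19.47415475568521 [ 4.17979768 32.67416229  0.56700158]
```

Force has risen to 33 N with no further motion at 145 mm, so the slide is at its stop. Now I ease back to see whether the catch holds before letting go.

```bash
python3 -m jog '[[1,-0.05,0.14,0,0,0,0],[1,-0.09,0.26,0,0,0,0],[1,-0.12,0.34,0,0,0,0],[1,-0.12,0.34,0,0,0,0]]' 80
python3 - <<'E'
from h import *
o=bot.get_obs(); v=o['ee_pos']-np.array([.5225,.1954,.0527]); print(np.linalg.norm(v[:2]), Ro.from_euler('z',-19.3,degrees=True).apply(o['wrist_force']))
E
```

```text
time: 6.7
ee_pos: [0.5697, 0.0621, 0.0527]
tcp_rot: [-45.4, 0.1, 19.7]
wrist_force: [2.0, -4.1, 4.2]
opening: 0.0185
0.14144670826034872 [ 0.55889354 -4.55532881  4.15736754]
```

```bash
python3 -m jog '[[0,0,0,0,0,0,0],[0,0,0,0,0,0,0],[0,0,0,0,0,0,0],[0,0,0,0,0,0,0],[0,0,0,0,0,0,0]]' 80;  python3 -m jog '[[0,0.2,-0.5,0.6,0,0,0],[0,0.6,-1.6,1.7,0,0,0],[0,0.9,-2.7,2.8,0,0,0],[0,1,-4,5,0,0,0],[0,1,-4,6,0,0,0]]' 
python3 - <<'E'
from h import *
need(np.array([.4365,-.2242,.17]),RT(0))
E
```

```text
time: 7.2
ee_pos: [0.5694, 0.0624, 0.0521]
tcp_rot: [-45.3, 0.1, 19.7]
wrist_force: [-0.4, -0.6, -0.5]
opening: 0.0854
time: 7.7
ee_pos: [0.5944, -0.0398, 0.2035]
tcp_rot: [-45.3, 0.1, 19.6]
wrist_force: [0.9, 0.3, 1.1]
opening: 0.0856
at [ 0.5944 -0.0398  0.2035] [-45.3   0.1  19.6] F [0.9 0.3 1.1] open 0.0856 t 7.7 q [-18.  36.  34. 119.  34.  43.]
shift [-6.31 -7.38 -1.34] turn [-8.41 -3.02  0.02]
```

```bash
python3 -m jog '[[0,-1.3,-1.5,1,-1.5,-0.5,0],[0,-2.5,-3,1,-3,-1.1,0],[0,-4,-4.5,1,-4.6,-1.6,0],[0,-5,-6,1,-6.2,-2.2,0],[0,-6.3,-7.4,0,-7.8,-2.8,0]]' 
python3 - <<'E'
from h import *
need(np.array([.4365,-.2242,.13]),RT(0))
p,d=bot.camera('scene'); q,e=bot.camera('top')
cv2.imwrite('pics/v4.png',np.hstack([cv2.resize(p[130:330,330:530],(400,400))[:,:,::-1],cv2.resize(q[70:270,100:300],(400,400))[:,:,::-1]]))
np.set_printoptions(precision=4,suppress=True)
for n,im,dd in(('top',q,e),('scene',p,d)):
    rr,cc=np.nonzero(dd>0); P=pts(n,dd,np.ones(dd.shape,bool)); hsv=cv2.cvtColor(im,cv2.COLOR_RGB2HSV)[rr,cc]
    c=st([0,-.094,0]); near=np.hypot(P[:,0]-c[0],P[:,1]-c[1])<.09
    red=((hsv[:,0]<8)|(hsv[:,0]>172))&(hsv[:,1]>130)&(hsv[:,2]>60)&near&(P[:,2]>.06)&(P[:,2]<.075)
    print(n,'red top',red.sum(),P[red].mean(0),Rs.inv().apply(P[red].mean(0)-S0))
    sl=near&(P[:,2]>.058)&(P[:,2]<.075); L=Rs.inv().apply(P[sl]-S0); print('slide',sl.sum(),np.percentile(L,2,0),np.percentile(L,98,0),np.median(P[sl][:,2]))
    pad=sl&(hsv[:,2]<np.median(hsv[sl][:,2])*.6); 
    lp=Rs.inv().apply(P[pad]-S0); k=(abs(lp[:,1]+.094)<.045)&(abs(lp[:,0])<.034); print('pad',k.sum(),lp[k].mean(0),np.ptp(lp[k],0),P[pad][k].mean(0))
    for o in bot.regions_of(n,'rest_mid')[:2]: print(o['conf'],o['point'],ray(n,*o['point'],.066))
E
```

```text
time: 8.2
ee_pos: [0.4397, -0.222, 0.2075]
tcp_rot: [-87.4, -0.2, 19.5]
wrist_force: [-0.2, -0.7, -0.4]
opening: 0.0855
at [ 0.4397 -0.222   0.2075] [-87.4  -0.2  19.5] F [-0.2 -0.7 -0.4] open 0.0855 t 8.2 q [-28.  -2.  -2.  92.   2.  43.]
shift [-0.13 -0.09 -3.1 ] turn [-0.51 -0.14  0.01]
top red top 90 [0.5618 0.074  0.0658] [-0.0018 -0.1357  0.0658]
slide 1253 [-0.0348 -0.1432  0.0616] [ 0.0321 -0.0082  0.07  ] 0.06634112502052524
pad 375 [ 0.0001 -0.0919  0.0666] [0.0575 0.056  0.0113] [0.5489 0.1159 0.0666]
0.87 [162.3, 214.8] [0.5365 0.1431 0.066 ]
0.66 [172.3, 125.2] [0.5068 0.3699 0.066 ]
scene red top 100 [0.5677 0.0706 0.0655] [ 0.0026 -0.1408  0.0655]
slide 1271 [-0.0321 -0.1524  0.0596] [ 0.0354 -0.0095  0.0692] 0.0663157271361529
pad 357 [ 0.0019 -0.0952  0.067 ] [0.0572 0.0586 0.0076] [0.5517 0.1134 0.067 ]
0.97 [222.1, 417.7] [0.5469 0.1417 0.066 ]
```

View pics/v4.png

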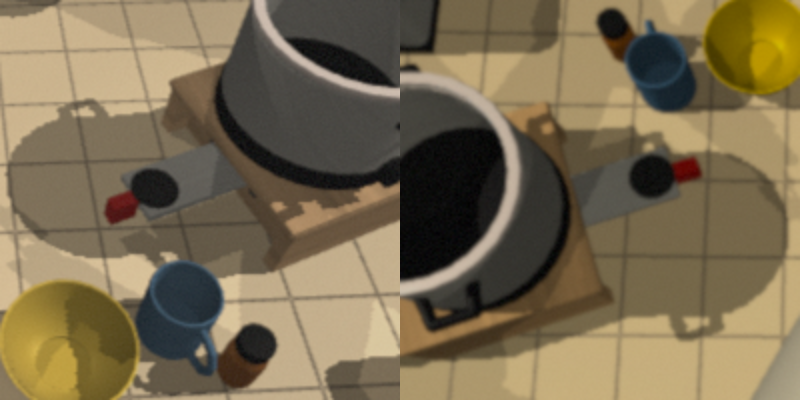

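The slide stays out on its own. The red tab shows at crop scene (120,207) and top (687,169), the dark pad at (155,188) and (652,176), and nothing else has moved. Pad centre from the two views is (0.5489, 0.1159) and (0.5517, 0.1134), mean (0.5503, 0.1147), z 66 mm. Next, the lid.

```bash
python3 -m jog '[[0,-0.1,-0.1,-1.5,-0.5,-0.15,0],[0,-0.1,-0.1,-3.1,-0.5,-0.15,0],[0,-0.1,-0.1,-4,-0.5,-0.15,0],[0,-0.1,-0.1,-4,-0.5,-0.15,0]]' 
python3 - <<'E'
from h import *
need(np.array([.4369,-.2242,.056]),RT(0))
E
```

```text
time: 8.8
ee_pos: [0.4376, -0.2213, 0.1021]
tcp_rot: [-89.1, 0.3, 19.7]
wrist_force: [-0.1, -0.8, -0.1]
opening: 0.0855
at [ 0.4376 -0.2213  0.1021] [-89.1   0.3  19.7] F [-0.1 -0.8 -0.1] open 0.0855 t 8.8 q [-27.  -3. -14.  79.   0.  43.]
shift [-0.03 -0.12 -1.85] turn [-0.14 -0.12 -0.01]
```

```bash
python3 -m jog '[[0,0,-0.1,-0.7,-0.14,-0.1,0],[0,0,-0.1,-1.4,-0.14,-0.1,0],[0,0,-0.1,-1.85,-0.14,-0.1,0],[0,0,-0.1,-1.85,-0.14,-0.1,0],[0,0,-0.1,-1.85,-0.14,-0.1,0]]' 
python3 - <<'E'
from h import *
need(np.array([.4369,-.2242,.056]),RT(0))
E
```

```text
time: 9.3
ee_pos: [0.4382, -0.2247, 0.0593]
tcp_rot: [-90.2, -0.1, 19.6]
wrist_force: [-1.0, 0.9, 0.4]
opening: 0.0854
at [ 0.4382 -0.2247  0.0593] [-90.2  -0.1  19.6] F [-1.   0.9  0.4] open 0.0854 t 9.3 q [-27.  -2. -19.  74.  -0.  43.]
shift [-0.05  0.02 -0.13] turn [ 0.03  0.03 -0.  ]
```

```bash
python3 -m jog '[[0,-0.05,0,-0.13,0,0,0],[0.8,-0.05,0,-0.13,0,0,0],[1,-0.05,0,-0.13,0,0,0],[1,-0.05,0,-0.13,0,0,0],[1,-0.05,0,-0.13,0,0,0]]' 40; python3 -m jog '[[1,0,0,0,0,0,0],[1,0,0,0,0,0,0],[1,0,0,0,0,0,0]]' 40
python3 - <<'E'
from h import *
need(np.array([.4369,-.2242,.056]),RT(0))
E
```

```text
time: 9.8
ee_pos: [0.4364, -0.2245, 0.0554]
tcp_rot: [-90.2, -0.1, 19.6]
wrist_force: [0.3, 0.6, 0.8]
opening: 0.0329
time: 10.1
ee_pos: [0.4364, -0.2245, 0.0554]
tcp_rot: [-90.2, -0.1, 19.6]
wrist_force: [0.4, 0.5, 6.1]
opening: 0.0327
at [ 0.4364 -0.2245  0.0554] [-90.2  -0.1  19.6] F [0.4 0.5 6.1] open 0.0327 t 10.1 q [-27.  -3. -19.  73.  -0.  43.]
shift [0.02 0.01 0.03] turn [ 0.03  0.03 -0.  ]
```

```bash
python3 -m jog '[[1,0,0,0.4,0,0,0],[1,0,0,1,0,0,0],[1,0,0,2,0,0,0],[1,0,0,3,0,0,0],[1,0,0,4,0,0,0]]' 40
python3 - <<'E'
from h import *
need(np.array([.5498,.1144,.17]),RT(0))
E
```

```text
time: 10.6
ee_pos: [0.4359, -0.2244, 0.1567]
tcp_rot: [-90.2, -0.1, 19.6]
wrist_force: [-0.0, 0.3, -3.5]
opening: 0.0323
at [ 0.4359 -0.2244  0.1567] [-90.2  -0.1  19.6] F [-0.   0.3 -3.5] open 0.0323 t 10.6 q [-27.  -4.  -9.  85.  -0.  43.]
shift [ 4.56 13.55  0.53] turn [ 0.03  0.03 -0.  ]
```

Lifted, and the wrist reads about -3.5 N, which fits a 0.3 kg lid. Carrying it over.

```bash
python3 -m jog '[[1,0.2,0.7,0.5,0,0,0],[1,0.6,1.9,0.6,0,0,0],[1,1.1,3.3,0.6,0,0,0],[1,1.6,4.7,0.6,0,0,0],[1,2,6,0.6,0,0,0]]'; python3 -m jog '[[1,0.5,1.4,0,0,0,0],[1,1,2.8,0,0,0,0],[1,1.5,4.2,0,0,0,0],[1,1.9,5.4,0,0,0,0],[1,2.1,6.2,0,0,0,0]]'
python3 - <<'E'
from h import *
need(np.array([.5498,.1144,.125]),RT(0))
E
```

```text
time: 11.1
ee_pos: [0.4864, -0.073, 0.1709]
tcp_rot: [-90.2, -0.1, 19.6]
wrist_force: [0.2, -0.6, -1.8]
opening: 0.0325
time: 11.6
ee_pos: [0.539, 0.0826, 0.1706]
tcp_rot: [-90.2, -0.1, 19.7]
wrist_force: [0.2, -0.1, -2.4]
opening: 0.0331
at [0.539  0.0826 0.1706] [-90.2  -0.1  19.7] F [ 0.2 -0.1 -2.4] open 0.0331 t 11.6 q [ 9.  3. -0. 86. -0. 79.]
shift [ 0.43  1.27 -1.82] turn [ 0.03  0.03 -0.02]
```

```bash
python3 -m jog '[[1,0.2,0.7,0,0,0,0],[1,0.4,1.15,-0.5,0,0,0],[1,0.4,1.2,-1.2,0,0,0],[1,0.4,1.2,-1.6,0,0,0],[1,0.4,1.2,-1.6,0,0,0]]'; python3 -m jog '[[1,0,0,0,0,0,0],[1,0,0,0,0,0,0]]'
python3 - <<'E'
from h import *
np.set_printoptions(precision=4,suppress=True)
need(np.array([.5498,.1144,.1034]),RT(0))
p,d=bot.camera('scene'); q,e=bot.camera('top')
cv2.imwrite('pics/v5.png',np.hstack([cv2.resize(p[130:330,330:530],(400,400))[:,:,::-1],cv2.resize(q[70:270,100:300],(400,400))[:,:,::-1]]))
for n,dd in(('top',e),('scene',d)):
    for o in bot.regions_of(n,'lid'):
        P=pts(n,dd,o['pixels']); print(n,round(o['conf'],2),o['point'],P.mean(0),np.percentile(P[:,2],[5,50,95]))
E
```

```text
time: 12.1
ee_pos: [0.5476, 0.11, 0.1279]
tcp_rot: [-90.2, 0.1, 19.6]
wrist_force: [0.5, -0.6, -1.3]
opening: 0.0328
time: 12.3
ee_pos: [0.5489, 0.1102, 0.1308]
tcp_rot: [-90.2, -0.1, 19.6]
wrist_force: [-0.2, 0.4, -2.1]
opening: 0.0332
at [0.5489 0.1102 0.1308] [-90.2  -0.1  19.6] F [-0.2  0.4 -2.1] open 0.0332 t 12.3 q [11.  5. -3. 82. -0. 82.]
shift [ 0.04  0.17 -1.09] turn [0.03 0.04 0.  ]
top 0.9 [160.5, 233.0] [0.5357 0.0844 0.1046] [0.0984 0.1032 0.1076]
top 0.71 [273.7, 460.5] [ 0.2577 -0.5036  0.0166] [0.0079 0.0143 0.0566]
top 0.65 [312.2, 382.2] [ 0.1564 -0.3012  0.0117] [0.0052 0.0103 0.0301]
top 0.16 [91.8, 279.4] [ 0.7547 -0.01    0.0301] [0.0038 0.0267 0.0649]
scene 0.77 [140.6, 247.2] [ 0.1696 -0.3053  0.0127] [0.0056 0.0107 0.0432]
scene 0.75 [221.9, 402.9] [0.5661 0.0958 0.105 ] [0.0992 0.1036 0.1246]
scene 0.61 [159.4, 177.2] [ 0.2693 -0.5101  0.019 ] [0.0082 0.0154 0.0645]
scene 0.54 [299.8, 226.9] [ 0.7235 -0.3097  0.0634] [0.014  0.0746 0.0872]
```

View pics/v5.png

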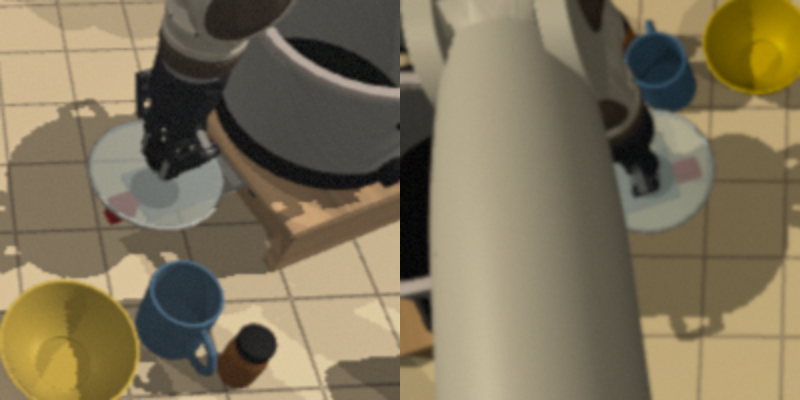

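The lid hangs level over the rest, with the pad visible through it at about (155,188) in the scene half, and the arm, mug and bowl are clear. Correcting xy and lowering most of the way, then a rim fit to check centring.

```bash
python3 -m jog '[[1,0.04,0.17,0,0,0,0],[1,0.04,0.17,-0.4,0,0,0],[1,0.04,0.17,-0.8,0,0,0],[1,0.04,0.17,-0.8,0,0,0],[1,0.04,0.17,-0.8,0,0,0]]'
python3 - <<'E'
from h import *
from scipy.optimize import least_squares
np.set_printoptions(precision=4,suppress=True)
need(np.array([.5498,.1144,.1034]),RT(0))
p,d=bot.camera('scene')
for o in bot.regions_of('scene','lid')[:3]:
    P=pts('scene',d,o['pixels'])
    if np.hypot(*(P.mean(0)[:2]-[.55,.114]))>.05: continue
    k=(np.hypot(P[:,0]-.55,P[:,1]-.114)>.045)&(P[:,2]<np.median(P[:,2])+.008)&(P[:,2]>np.median(P[:,2])-.008); Q=P[k]
    print('plane',np.linalg.lstsq(np.c_[Q[:,:2]-[.55,.114],np.ones(len(Q))],Q[:,2],rcond=None)[0])
    m=o['pixels'].astype(np.uint8); C=max(cv2.findContours(m,0,1)[0],key=len)[:,0]
    z=np.median(Q[:,2]); E=np.array([ray('scene',r,c,z-.001)[:2] for c,r in C])
    f=least_squares(lambda v:np.hypot(E[:,0]-v[0],E[:,1]-v[1])-.082,[.55,.114],loss='soft_l1',f_scale=.001)
    print('circle',f.x,np.median(abs(f.fun)),len(E),z)
E
```

```text
time: 13.0
ee_pos: [0.5492, 0.1147, 0.1092]
tcp_rot: [-90.2, 0.0, 19.6]
wrist_force: [0.4, 0.8, -2.2]
opening: 0.0322
at [0.5492 0.1147 0.1092] [-90.2   0.   19.6] F [ 0.4  0.8 -2.2] open 0.0322 t 13.0 q [12.  6. -4. 80. -0. 82.]
shift [ 0.02 -0.01 -0.23] turn [ 0.03  0.01 -0.  ]
plane [-0.012   0.002   0.0809]
circle [0.5534 0.1082] 0.0050144570800956315 206 0.08047025664839783
```

```bash
python3 -m jog '[[1,0.02,0,-0.06,0,0,0],[1,0.02,0,-0.12,0,0,0],[1,0.02,0,-0.17,0,0,0],[1,0.02,0,-0.2,0,0,0],[1,0.02,0,-0.2,0,0,0]]'; python3 -c "
from h import *
need(np.array([.5498,.1144,.1034]),RT(0))"
```

```text
time: 13.6
ee_pos: [0.55, 0.1148, 0.1047]
tcp_rot: [-90.2, -0.1, 19.6]
wrist_force: [-0.2, 0.9, -3.2]
opening: 0.0324
at [0.55   0.1148 0.1047] [-90.2  -0.1  19.6] F [-0.2  0.9 -3.2] open 0.0324 t 13.6 q [12.  6. -5. 79. -0. 82.]
shift [-0.01 -0.02 -0.05] turn [ 0.03  0.02 -0.  ]
```

```bash
python3 -m jog '[[1,0,0,-0.03,0,0,0],[1,0,0,-0.05,0,0,0],[1,0,0,-0.05,0,0,0]]'; python3 -m jog '[[1,0,0,-0.02,0,0,0],[1,0,0,-0.04,0,0,0],[1,0,0,-0.04,0,0,0]]'
```

```text
time: 13.9
ee_pos: [0.5501, 0.1148, 0.1036]
tcp_rot: [-90.2, -0.1, 19.6]
wrist_force: [0.1, -0.6, -2.2]
opening: 0.0328
time: 14.2
ee_pos: [0.5501, 0.1148, 0.1034]
tcp_rot: [-90.2, -0.1, 19.6]
wrist_force: [-3.9, -0.8, 5.5]
opening: 0.0327
```

Contact: the force rose from -2 to +5.5 N at z 0.1034, as predicted. Releasing.

```bash
python3 -m jog '[[0.5,0,0,0,0,0,0],[0.3,0,0,0,0,0,0],[0,0,0,0,0,0,0],[0,0,0,0,0,0,0],[0,0,0,0,0,0,0]]' 20; python3 -m jog '[[0,0,0,0.4,0,0,0],[0,0,0,1.5,0,0,0],[0,0,0,3,0,0,0],[0,0,0,4.5,0,0,0],[0,0,0,5.5,0,0,0]]'; python3 -m jog '[[0,-0.6,-1.5,0.6,0,0,0],[0,-1.5,-3,0.6,0,0,0],[0,-2.5,-5,0.6,0,0,0],[0,-3.5,-7,0.6,0,0,0],[0,-4,-8.5,0.6,0,0,0]]'
python3 - <<'E'
from h import *
from scipy.optimize import least_squares
np.set_printoptions(precision=4,suppress=True)
p,d=bot.camera('scene'); q,e=bot.camera('top')
cv2.imwrite('pics/v6.png',np.hstack([cv2.resize(p[130:330,330:530],(400,400))[:,:,::-1],cv2.resize(q[70:270,100:300],(400,400))[:,:,::-1]]))
for n,dd in(('top',e),('scene',d)):
    P=pts(n,dd,np.ones(dd.shape,bool)); r=np.hypot(P[:,0]-.5503,P[:,1]-.1147)
    s=(r<.035)&(P[:,2]>.098)&(P[:,2]<.125); print(n,'knob',s.sum(),cv2.minEnclosingCircle(P[s][:,:2].astype(np.float32)),P[s].mean(0))
    s=(r<.1)&(P[:,2]>.067)&(P[:,2]<.082)&(r>.025); Q=P[s]; print('plane',s.sum(),np.linalg.lstsq(np.c_[Q[:,:2]-[.55,.114],np.ones(len(Q))],Q[:,2],rcond=None)[0])
    for l in('mug','bowl','pepper'):
        for o in bot.regions_of(n,l)[:1]: print(l,o['conf'],np.median(pts(n,dd,o['pixels']),0))
print(bot.get_obs()['ee_pos'],bot.get_obs()['wrist_force'])
E
```

```text
time: 14.7
ee_pos: [0.5501, 0.1148, 0.1025]
tcp_rot: [-90.2, -0.1, 19.6]
wrist_force: [-0.9, 0.3, 0.8]
opening: 0.0856
time: 15.2
ee_pos: [0.5503, 0.1149, 0.2439]
tcp_rot: [-90.2, -0.3, 19.6]
wrist_force: [1.6, -0.1, 0.4]
opening: 0.0857
time: 15.7
ee_pos: [0.4492, -0.0977, 0.2563]
tcp_rot: [-90.2, -0.1, 19.7]
wrist_force: [2.2, -0.6, -0.5]
opening: 0.0854
top knob 160 ((0.5463130474090576, 0.11652153730392456), 0.017315227538347244) [0.5452 0.1151 0.1107]
plane 1544 [ 0.0051 -0.0534  0.0774]
mug 0.64 [0.7217 0.1303 0.0511]
pepper 0.78 [0.7455 0.1766 0.0804]
scene knob 174 ((0.5503457188606262, 0.11209358274936676), 0.017326219007372856) [0.554  0.1102 0.1097]
plane 2569 [-0.0024 -0.0065  0.0755]
mug 0.63 [0.7039 0.1177 0.051 ]
bowl 0.63 [ 0.7292 -0.0121  0.0271]
pepper 0.95 [0.7666 0.1653 0.0677]
[ 0.4509 -0.0955  0.2552] [ 0.1978 -0.2606  0.0965]
```

View pics/v6.png

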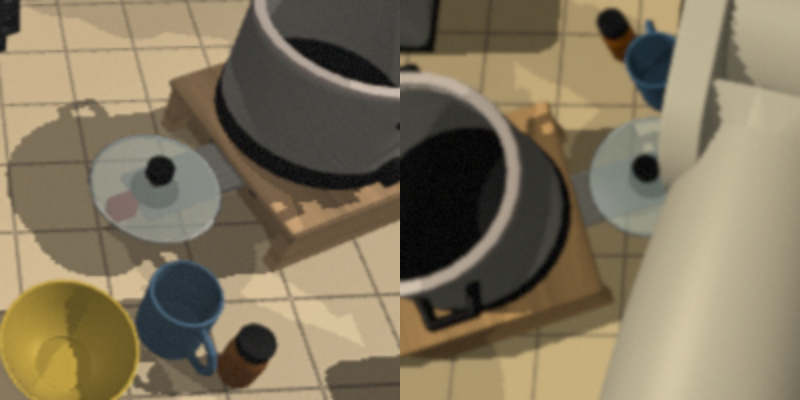

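The lid lies level on the rest, with its knob at (160,170) in the scene half, over the pad seen through the glass at (155,188), and at (645,168) in the top half. The mug, bowl and pepper are where they were. Handing in.

```bash
python3 -c "
from workcell import bot
print(bot.job_done())"
```

```text
the job is handed in; nothing more can be done
None
```

The rest is pulled out and latched, and the clear lid is sitting on it, level and centred over the pad. I handed the job in at about 16 s of the 61 s allowed.

- **Rest:** I pulled the tab 145 mm, where the force rose to 33 N with no further motion. Easing back 4 mm, the spring's pull was gone, so the catch was holding. It stayed out after I let go.
- **Lid:** I lifted the smaller clear lid off the board by its knob and lowered it until contact, at about 5.5 N, before letting go.
- **Last checks:** The knob is within about 3 mm of the pad centre in each of the two views. Its top is about 110–111 mm above the counter, against 112 expected. The scene view shows the lid level to within 0.4°. The mug, bowl and pepper look unmoved in the last pictures; I did not re-measure the salt, beans or spatula, which the arm did not go near.
- **Checks that disagreed:**
  - A rim-circle fit while the lid was still hanging was about 5 mm off, with poor residuals because the gripper hid part of the rim; I ignored it.
  - The top camera's tilt fit came out about 3°, but the arm hid part of the lid there, so I went by the scene view.
  - The two cameras differ by 3–5 mm in absolute position, so I used their mean.

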